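# Lock a holding fixture through its L-shaped gate

### The arm

A 6-joint arm with a two-finger parallel gripper is mounted at the origin on the work surface. World frame = base frame: x ahead of the robot, y to its left, z up, the work surface at z = 0. Lengths are in m, angles in rad, forces in N, time in s.
With the tool pointing down it reaches from about 0.35 to 0.875 m from the base axis. Payload 15.5 kg.
Tool frame: the origin (TCP) lies between the finger pads; the fingertips stand 25 mm ahead of it and the grasp point (between the pads) lies 6 mm ahead of it; z points along the fingers, y is the direction in which the jaws open and shut (so a half turn about z gives the same grasp; the last joint's range is limited). The gripper opens to 85 mm and grips with 20 to 120 N. Pads are 22 mm wide; open, the fingers measure 114 mm over their backs; the gripper's body (76 mm by 85 mm) begins 54 mm behind the grasp point. The pads swing forward as they close: fully open they stand 13 mm farther back than shut.
Start: joints at [-1.397, 0.494, 1.345, -0, 1.302, -0.096], TCP at [0.166, -0.603, 0.256] pointing down, gripper open.
Joint ranges: [-2.91, 2.91], [-0.82, 2.16], [0.22, 2.67], [-1.22, 4.37], [0.12, 2.79], [-3.08, 3.08]. Speed limits (rad/s): [1.89, 1.89, 2.57, 3.01, 3.01, 3.01].

### API

Orientations are given as a rotation vector (axis times angle).
In Python, from bench import manip, optics, outline_of gives the robot as it stands. The module is installed in compiled form; this text tells all that it offers.
- The arm moves only by the tool servo_tool, never from a script. Its argument "moves" is one flat list of numbers, 7 for each row, row after row: the turn, a rotation vector about the tool's x, y, z in degrees, then the shift along the tool's x, y, z in cm, then the opening, from 0 (shut) to 1 (fully open). A call has 1 to 5 rows; each row is the pose to reach, as a shift and turn from the pose measured when the call began, along the tool's axes at that moment; what a row does not reach only later rows make up. A row lasts 1/12 s, in which the tool goes at most 41.7 mm and 7.16 degrees, less where a joint would pass 70% of its speed; a pose out of reach is approached as far as the arm can. A call with a gripper value outside its range is refused whole. The fingers move at their own pace and stop on an object; "newtons" is the grip in N (left out, the last holds). Time passes only in rows, so rows that repeat a pose let the fingers close. It gives the time, the measured TCP pose, the force and the opening at its end, in the units of the state.
- manip.read_state(): the state, without advancing time (a new reading comes with each control period).
- optics.snapshot(name): name is "scene" or "top"; returns a dict with "color" (400x640x3 uint8, red, green, blue), "fx", "fy", "cx", "cy" (pixels), "k1" (the pictures are not rectified: a ray, as slopes to the right and down, at radius r is drawn at 1 + k1 r^2 times it, then the intrinsics apply), "R" (3x3) and "t" (3): a world point X has camera coordinates R X + t. Camera axes: x right, y down, z forward; pixel columns grow to the right and rows downward; lengths in m; the calibration is good to about 2 mm. A picture is of the moment at which its call begins. There is no depth.
- manip.job_done(): hands the job in, once; it reports no verdict.
Trained networks look in a picture, given as the dict that the camera call returned (one of the last four; its "shot" number tells which), for a name from the list of things; names that differ only in an ending like _2 or _b are one class to them, and where a whole thing is asked for, a point or a joint stands for the part that bears it (a point fixed in the world has none). Each returns a list of dicts, best first, with "score" (0 to 1); they miss things now and then, are a little off and sometimes report something else, mostly with a low value. They report only what shows in the picture. A call takes as long as a camera call.
- outline_of(picture, target): "region" (400x640 bool, what is visible of it) and "rect" ([left, top, right, bottom] in pixels, round what is visible of it).
The state is a dict: "time_s": time; "joint_positions": joint angles; "qvel": joint speeds; "joint_efforts": joint torques, N m; "eef_pos": TCP position; "eef_rot": TCP orientation; "force": force on the tool from outside, world axes, zero at the start; "wrist_torque": the same for the moment, N m; "finger_gap": opening from 0.0 (shut) to 1.0 (fully open).
Only numpy, scipy, OpenCV 4.12 (cv2) and the standard library are available. Lean on these libraries where they do the work, as an engineer would, in place of code of your own. Each camera call takes 0.05 s, during which the arm holds its last target. There are 200 camera calls.

### The job

Lock the casting into the holding fixture: with the fingertips push the red knob along the long leg of the slot to its far end, then push it sideways round the corner, fully home to the closed end of the short leg beside the green field. Only push the knob from outside, never take it between the fingers, and leave the castings and everything else lying about undisturbed.

Things in the scene. Friction and masses are not known exactly. Their poses are not given: they have to be found in the camera images.
- fixture: Fixed fixture: dark steel base 310 x 180 x 12 mm with a grey gate plate, its flat top 48 mm above the bench, with an L-shaped slot 17 mm wide. Origin: on the bench under the long leg. In its frame (mm, z up) the plate covers x -80 to 60, y -37 to 62, the base x -90 to 220, y -110 to 70. The long leg runs along +x; at its far end the short leg turns to +y. Place and yaw differ each time.
- bar (a joint): Travel of the brass latch bar along the long leg (fixture's +x), in m: 0 = drawn back, knob at slot_start; about 0.070 (to 0.0715) = knob against the far end of the long leg, bar pushed out over the casting's foot. It runs under the gate plate. Dry friction about 2.5 N: it stays where it is left, no spring.
- knob (a joint): Travel of the red knob's pin across the bar, along the short leg (fixture's +y), in m: 0 = on the long leg's centre line; about 0.032 (to 0.0335) = against the closed end of the short leg. The slot walls let it cross only when the bar is within about 1.5 mm of 0.070. Dry friction about 1.5 N, no spring.
- knob_mid (a point): Mid-height of the red round knob: an upright cylinder 26 mm in diameter, reaching from 54 to 92 mm above the bench (this point is at 73 mm), on a 14 mm steel pin that passes down through the slot. It moves with joints bar and knob and cannot be lifted out.
- slot_start (a point): On the gate plate's top (48 mm above the bench): where the knob's axis is when bar = 0, knob = 0. At the start the knob stands on the long leg, 0 to 20 mm on from here.
- slot_corner (a point): On the gate plate's top: the knob's axis at the corner of the slot, 70 mm from slot_start along the fixture's +x.
- slot_end (a point): On the gate plate's top: the knob's axis at the closed end of the short leg, 32 mm from slot_corner along the fixture's +y, beside a green painted field. This is the locked position.
- casting: Loose casting in the nest at the fixture's +x end (62 mm long, 70 mm wide, 55 mm tall, rust-red with bright steel faces; underside on the base plate 12 mm above the bench). Its 10 mm foot points at the bar, which passes 4 mm above it without touching. Origin: underside. Leave alone.
- gauge: Loose steel gauge pin, 18 mm diameter, 45 mm tall, standing on the fixture's base plate on its -y side, about 60 to 110 mm in x and -85 mm in y in the fixture's frame. Origin: underside. Leave alone.
- belt: Loose rust-red sanding belt, a ring of 110 mm diameter, 35 mm tall, on the bench to the right. Leave alone.
- sleeve: Loose dark steel sleeve, 54 mm diameter, 50 mm tall, on the bench to the right. Leave alone.
- casting_b: Loose spare casting, like the other one, on the bench to the right. Leave alone.
- micrometer: Loose green and steel micrometer, about 120 mm long, 16 mm tall, lying on the bench to the left. Leave alone.
- scraper: Loose hand tool like a screwdriver lying on the bench to the left. Leave alone.

How it is judged:
On the way, in this order (a step that is already met when the one before it is completed fails the run):
1. the knob is pushed to the far end of the long leg, not yet round the corner (value of joint bar above 0.066 m and value of joint knob below 0.012 m), for 0.1 s.
2. the knob is pushed to the closed end of the short leg (value of joint bar above 0.066 m and value of joint knob above 0.028 m), for 0.2 s.
At the end, for the whole second after the job is handed in: The bar is out to within about 4 mm of the slot's far end (joint bar above 0.066 m) and the knob is within about 4 mm of the closed end of the short leg (joint knob above 0.028 m), both at rest (all of step 2 and velocity of joint bar between -0.01 and 0.01 m/s and velocity of joint knob between -0.01 and 0.01 m/s); the robot touches nothing.
It fails at once if the knob is taken between the fingers (horizontal distance between the grasp point and knob_mid below 0.011 m and height (world z) of the grasp point below 0.098 m).
It fails at once if the casting in the fixture or the gauge pin on it is shifted by more than 10 mm or lifted (distance of any of casting, gauge from where it was at the start of the episode above 0.01 m).
It fails at once if a thing lying on the bench (belt, sleeve, spare casting, micrometer, scraper) is shifted by more than 15 mm or lifted (distance of any of belt, sleeve, casting_b, micrometer, scraper from where it was at the start of the episode above 0.015 m).
It also fails if it takes over 45 s, if anything falls off the work surface, if the arm or the gripper's body presses on something with over 40 N, if the wrist force passes 120 N, or if a joint passes its speed limit or range.

## Working session

There is one attempt and no reset: what is moved stays moved. The work goes in short steps, Python scripts to look and compute and a tool call to move; the robot and the scene stay as the last step left them, time stands still between calls to the robot, and variables do not carry over. Pictures are saved under pics/ and viewed, about 8 in all and at most 12, crops included, and the job is handed in when it is done.

Besides the shell and the picture viewer there is one more tool, called after "Emit:" by a JSON object that holds its "op" and its "data". servo_tool: Moves the arm, as the interface text tells. Its arguments: {"type":"object","properties":{"moves":{"type":"array"},"newtons":{"type":"number"}},"required":["moves"]}

```bash
mkdir -p pics; cat > h.py <<'E'
import numpy as np, cv2
from bench import manip, optics, outline_of
def snap(n,f=None):
    p=optics.snapshot(n)
    if f: cv2.imwrite('pics/'+f,p['color'][:,:,::-1])
    return p
def K(p): return np.array([[p['fx'],0,p['cx']],[0,p['fy'],p['cy']],[0,0,1.]])
def D(p): return np.array([p['k1'],0,0,0,0.])
def ray(p,u,v,z):
    x=cv2.undistortPoints(np.array([[[u,v]]],float),K(p),D(p))[0,0]
    R=np.array(p['R']);C=-R.T@np.array(p['t']);d=R.T@np.array([x[0],x[1],1])
    return C+d*(z-C[2])/d[2]
def proj(p,X):
    return cv2.projectPoints(np.array(X,float).reshape(-1,1,3),cv2.Rodrigues(np.array(p['R']))[0],np.array(p['t'],float),K(p),D(p))[0][:,0]
E
python3 - <<'E'
from h import *
for n in('top','scene'):
    p=snap(n,n+'0.png'); print(n,p['fx'],p['k1'],-np.array(p['R']).T@p['t'],np.round(p['R'],2).tolist())
    for t in('knob_mid','fixture','casting','gauge','bar'):
        for o in outline_of(p,t)[:2]:
            v,u=np.nonzero(o['region']);print(t,round(o['score'],2),o['rect'],u.mean().round(1),v.mean().round(1),np.round(ray(p,u.mean(),v.mean(),.073),3))
s=manip.read_state();print(s)
E
```

```text
top 470.88440449645384 -0.12115076062893046 [ 0.35979707 -0.02833162  1.6774867 ] [[0.0, -1.0, -0.01], [-1.0, -0.0, -0.09], [0.09, 0.01, -1.0]]
knob_mid 0.58 [306.6, 176.4, 336.4, 209.2] 323.8 196.4 [ 0.506 -0.035  0.073]
knob_mid 0.43 [330.2, 204.6, 333.9, 207.3] 332.8 206.5 [ 0.471 -0.066  0.073]
fixture 0.9 [272.4, 136.0, 366.2, 232.1] 321.5 185.0 [ 0.545 -0.028  0.073]
casting 0.92 [285.5, 148.1, 308.7, 177.6] 296.3 163.8 [0.618 0.059 0.073]
casting 0.86 [416.5, 134.0, 441.5, 166.4] 428.1 150.2 [ 0.667 -0.398  0.073]
gauge 0.66 [328.2, 202.7, 336.9, 213.9] 332.7 206.5 [ 0.471 -0.066  0.073]
bar 0.75 [307.0, 174.3, 336.1, 212.2] 322.6 194.9 [ 0.511 -0.031  0.073]
scene 379.454646815277 -0.08610844665407758 [0.75327145 0.45038056 0.88712225] [[-0.89, 0.45, -0.0], [0.38, 0.75, -0.54], [-0.24, -0.48, -0.84]]
knob_mid 0.63 [318.7, 174.8, 330.6, 195.0] 326.3 181.8 [ 0.47  -0.067  0.073]
fixture 0.76 [246.6, 172.3, 355.0, 286.5] 305.1 221.4 [0.572 0.017 0.073]
casting 0.87 [198.3, 128.1, 233.0, 149.8] 215.0 136.7 [ 0.682 -0.357  0.073]
casting 0.56 [274.2, 234.5, 315.2, 273.2] 293.7 252
[... 164 characters left out ...]
.073]
{'time_s': 0.6, 'joint_positions': array([-1.39751685e+00,  4.93561874e-01,  1.34554860e+00,  3.24573177e-06,
        1.30249787e+00, -9.55154805e-02]), 'qvel': array([ 1.12928276e-03, -8.71959310e-05,  1.16807141e-03, -6.73740082e-05,
       -1.11319023e-03,  3.59240318e-04]), 'joint_efforts': array([ 1.90795349e-04, -8.81682658e+01, -3.84150732e+01, -2.03913478e-04,
        9.03149958e-04, -1.61567903e-05]), 'eef_pos': array([ 0.16597183, -0.60253569,  0.25628419]), 'eef_rot': array([-3.11324707e+00, -4.20948749e-01, -3.95450420e-06]), 'force': array([ 0.50940953, -0.0935451 ,  0.37470462]), 'wrist_torque': array([0.01017821, 0.00335082, 0.03323444]), 'finger_gap': 1.002933349810117}
```

```bash
python3 - <<'E'
import cv2,numpy as np
a=cv2.imread('pics/top0.png')[125:245,255:385];b=cv2.imread('pics/scene0.png')[160:300,235:375]
cv2.imwrite('pics/c0.png',np.hstack([cv2.resize(a,(400,370),interpolation=3),cv2.resize(b,(400,370),interpolation=3)]))
E
```

```text
(no output)
```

View pics/c0.png

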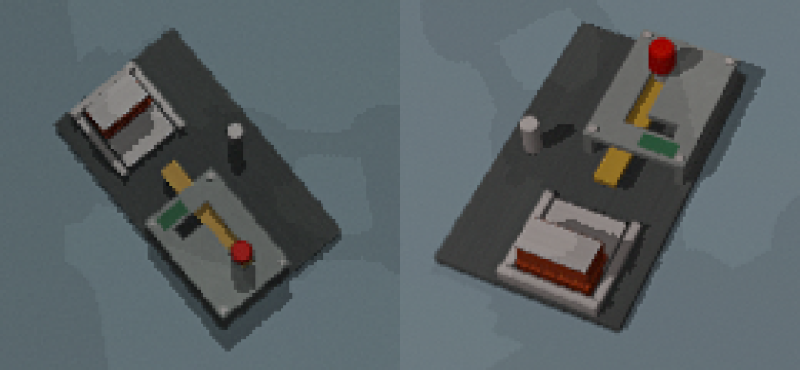

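View pics/top0.png

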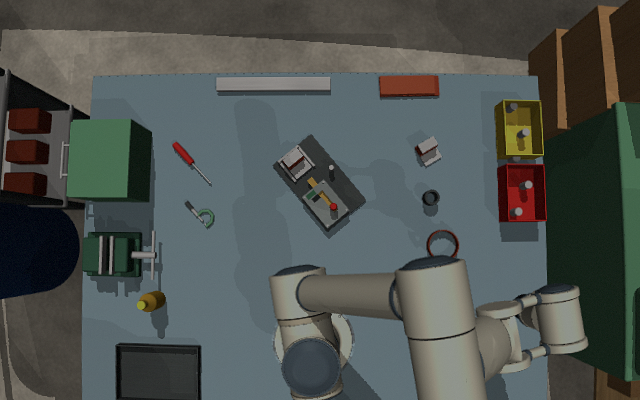

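Both views show the red knob at about (333,206) in the top image. The fixture's +x points up-left toward the casting, and the green field and short leg are on the left-down side. The gauge pin is at (331,168). Next I fit the fixture pose.

```bash
cat >> h.py <<'E'
def red(p,box):
    c=p['color'].astype(int);m=(c[...,0]>110)&(c[...,0]>2.2*c[...,1])&(c[...,0]>2.2*c[...,2])
    w=np.zeros_like(m);l,t,r,b=box;w[t:b,l:r]=1;return m&w
def cyl(x,y,r,z0,z1):
    a=np.linspace(0,2*np.pi,24);return [[x+r*np.cos(i),y+r*np.sin(i),z] for i in a for z in(z0,z1)]
def hullmask(p,X,S=4):
    m=np.zeros((400*S,640*S),np.uint8);h=cv2.convexHull(((proj(p,X)+.5)*S).astype(np.int32).reshape(-1,1,2));cv2.fillConvexPoly(m,h,255)
    return cv2.resize(m,(640,400),interpolation=cv2.INTER_AREA)/255.
def knobfit(views):
    from scipy.optimize import minimize
    ms=[(p,red(p,b)) for p,b in views]
    def f(q): return sum(np.abs(hullmask(p,cyl(q[0],q[1],.013,.054,.092))-m).sum() for p,m in ms)
    u=ms[0][1].nonzero();q0=ray(ms[0][0],u[1].mean(),u[0].mean(),.085)[:2]
    r=minimize(f,q0,method='Nelder-Mead',options=dict(initial_simplex=[q0,q0+[.006,0],q0+[0,.006]]))
    return r.x,r.fun,[m.sum() for _,m in ms]
E
python3 - <<'E'
from h import *
from scipy.optimize import minimize
P=[snap('top'),snap('scene')]
M=[]
for p in P:
    o=outline_of(p,'fixture')[0];m=o['region'].astype(np.uint8)
    h=np.zeros_like(m);cv2.fillConvexPoly(h,cv2.convexHull(np.argwhere(m)[:,::-1].astype(np.int32)),1);M.append(h)
B=np.array([[x,y,z] for x in(-.09,.22) for y in(-.11,.07) for z in(0,.012)]+[[x,y,.048] for x in(-.08,.06) for y in(-.037,.062)])
def W(q,X):
    c,s=np.cos(q[2]),np.sin(q[2]);X=np.atleast_2d(X);return np.c_[q[0]+c*X[:,0]-s*X[:,1],q[1]+s*X[:,0]+c*X[:,1],X[:,2]]
for use in([0],[1],[0,1]):
    f=lambda q:sum(np.abs(hullmask(P[i],W(q,B))-M[i]).sum() for i in use)
    q0=np.array([.515,-.03,.75]);r=minimize(f,q0,method='Nelder-Mead',options=dict(initial_simplex=[q0,q0+[.02,0,0],q0+[0,.02,0],q0+[0,0,.15]],maxiter=300))
    print(use,r.x,r.fun,M[0].sum(),M[1].sum())
q=r.x
vb=[(P[0],(320,195,345,218)),(P[1],(312,165,340,200))]
for v in(vb[:1],vb[1:],vb):
    k=knobfit(v);d=k[0]-q[:2];c,s=np.cos(q[2]),np.sin(q[2]);print(k,'fixture frame',c*d[0]+s*d[1],-s*d[0]+c*d[1])
# overlay
ims=[]
for p,b in zip(P,((255,125,385,245),(235,160,375,300))):
    l,t,r_,bt=b;im=cv2.resize(np.ascontiguousarray(p['color'][t:bt,l:r_,::-1]),(400,370),interpolation=3)
    sc=np.array([400/(r_-l),370/(bt-t)])
    L=[[(-80,-37),(60,-37),(60,62),(-80,62)]]
    for X in (np.array([[-.08,-.037,.048],[.06,-.037,.048],[.06,.062,.048],[-.08,.062,.048]]),np.array([[-.09,-.11,.012],[.22,-.11,.012],[.22,.07,.012],[-.09,.07,.012]])):
        u=((proj(p,W(q,X))-[l,t]+.5)*sc).astype(np.int32);cv2.polylines(im,[u.reshape(-1,1,2)],True,(0,255,255),1)
    ims.append(im)
cv2.imwrite('pics/o1.png',np.hstack(ims))
# gauge
for p in P:
    for o in outline_of(p,'gauge')[:3]:
        v,u=np.nonzero(o['region']);w=ray(p,u.mean(),v.mean(),.035);d=w[:2]-q[:2];print('gauge',o['score'],w,c*d[0]+s*d[1],-s*d[0]+c*d[1])
E
```

```text
[0] [ 0.49984559 -0.04307809  0.70054685] 137.6392156862745 4519 7476
[1] [ 0.49773636 -0.04432252  0.68886335] 183.3764705882353 4519 7476
[0, 1] [ 0.49849953 -0.04354947  0.69280019] 367.80784313725485 4519 7476
(array([ 0.47413426, -0.06616047]), np.float64(23.313725490196077), [np.int64(30)]) fixture frame -0.03318962451588231 -0.0018363141415253196
(array([ 0.46776096, -0.07058489]), np.float64(87.0156862745098), [np.int64(60)]) fixture frame -0.04091948923306802 -0.0011701415865037132
(array([ 0.47153952, -0.06775865]), np.float64(112.19999999999999), [np.int64(30), np.int64(60)]) fixture frame -0.03620693161106086 -0.001408808946526504
gauge 0.48 [ 0.60709378 -0.06285512  0.035     ] 0.07122858484828934 -0.08421346672627647
gauge 0.31 [ 0.56436478 -0.00324574  0.035     ] 0.07642248001621703 -0.01105563104025965
```

View pics/o1.png

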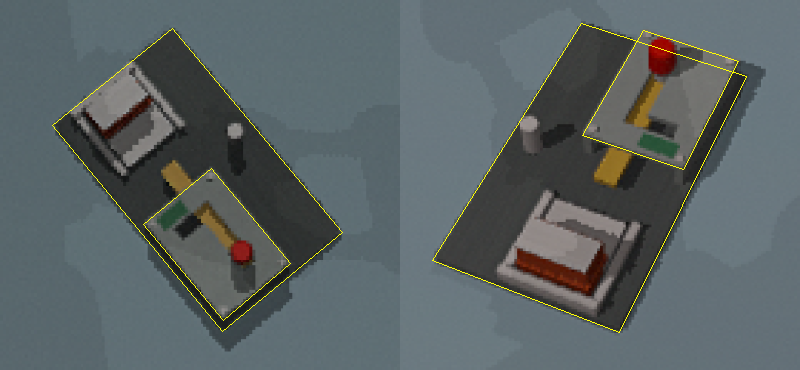

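Emit:
{"op": "servo_tool", "data": {"moves": [0,0,-24.3,39.7,-41.6,0,0,0,0,-24.3,39.7,-41.6,0,0,0,0,-24.3,39.7,-41.6,0,0,0,0,-24.3,39.7,-41.6,0,0,0,0,-24.3,39.7,-41.6,0,0]}}

```text
time_s: 1.32
eef_pos: [0.265, -0.4173, 0.2563]
eef_rot: [2.953, 1.072, 0.0]
force: [1.2, 0.0, 0.8]
finger_gap: 0.3
```

```bash
cat >> h.py <<'E'
from scipy.spatial.transform import Rotation as Ro
Q=(.4985,-.0435,.6928)
def rel(fx,fy,z,yaw=0):
    "move to fixture-frame TCP (mm,mm), world z mm: tool-frame turn deg, shift cm"
    s=manip.read_state();c,sn=np.cos(Q[2]),np.sin(Q[2]);R=Ro.from_rotvec(s['eef_rot'])
    T=np.array([Q[0]+(c*fx-sn*fy)/1e3,Q[1]+(sn*fx+c*fy)/1e3,z/1e3])
    G=Ro.from_matrix(np.array([[c,sn,0],[sn,-c,0],[0,0,-1]]).T)
    d=s['eef_pos'][:2]-Q[:2]
    print('t',s['time_s'],'now fixture mm',np.round([(c*d[0]+sn*d[1])*1e3,(-sn*d[0]+c*d[1])*1e3,s['eef_pos'][2]*1e3],1),'F',np.round(s['force'],1),'gap',round(s['finger_gap'],2))
    print('turn',np.round(np.degrees((R.inv()*G).as_rotvec()),1),'shift',np.round(R.inv().apply(T-s['eef_pos'])*100,2))
E
python3 -c "
from h import *
rel(-82,-1,200)"
```

```text
t 1.3167 now fixture mm [-418.4 -138.5  256.3] F [1.2 0.  0.8] gap 0.3
turn [0.  0.  0.2] shift [ 33.69 -13.63   5.63]
```

Emit:
{"op": "servo_tool", "data": {"moves": [0,0,0,33.7,-13.6,5.6,0,0,0,0,33.7,-13.6,5.6,0,0,0,0,33.7,-13.6,5.6,0,0,0,0,33.7,-13.6,5.6,0,0,0,0,33.7,-13.6,5.6,0]}}

```text
time_s: 1.73
eef_pos: [0.362, -0.2356, 0.2247]
eef_rot: [2.952, 1.071, 0.001]
force: [1.7, -0.6, -0.6]
finger_gap: 0.0
```

```bash
python3 -c "
from h import *
rel(-82,-1,160)"
```

```text
t 1.7333 now fixture mm [-227.7  -60.6  224.7] F [ 1.7 -0.6 -0.6] gap 0.0
turn [ 0.1 -0.   0.2] shift [14.59 -5.92  6.47]
```

Emit:
{"op": "servo_tool", "data": {"moves": [0,0,0,14.6,-5.9,6.5,0,0,0,0,14.6,-5.9,6.5,0,0,0,0,14.6,-5.9,6.5,0,0,0,0,14.6,-5.9,6.5,0,0,0,0,14.6,-5.9,6.5,0]}}

```text
time_s: 2.15
eef_pos: [0.4373, -0.0922, 0.1579]
eef_rot: [-2.951, -1.076, 0.0]
force: [-0.7, -0.9, 0.2]
finger_gap: 0.001
```

```bash
python3 - <<'E'
from h import *
rel(-82,-1,90)
ims=[]
for n,b in(('top',(255,125,385,245)),('scene',(235,120,375,300))):
    p=snap(n);l,t,r,bt=b;ims.append(cv2.resize(np.ascontiguousarray(p['color'][t:bt,l:r,::-1]),(400,400),interpolation=3))
cv2.imwrite('pics/a2.png',np.hstack(ims))
E
```

```text
t 2.15 now fixture mm [-78.2   1.6 157.9] F [-0.7 -0.9  0.2] gap 0.0
turn [-0.1 -0.   0.4] shift [-0.39  0.27  6.79]
```

View pics/a2.png

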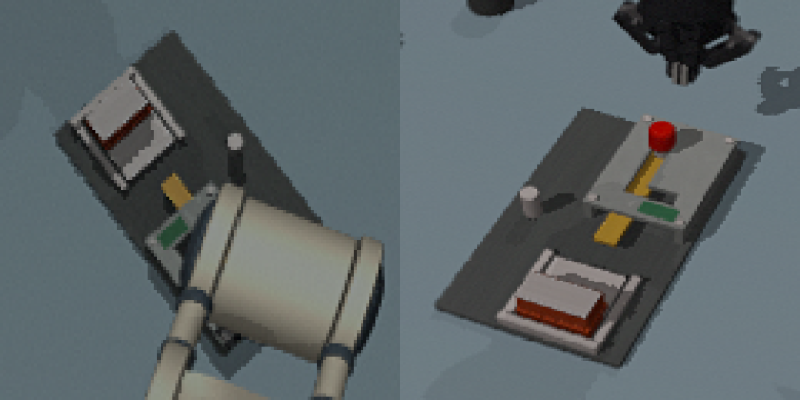

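The shut fingers hover behind the knob; in the right half the knob is at (662,137) and the fingertips at (683,75). Next I descend.

Emit:
{"op": "servo_tool", "data": {"moves": [0,0,0,-0.4,0.3,6.8,0,0,0,0,-0.4,0.3,6.8,0,0,0,0,-0.4,0.3,6.8,0,0,0,0,-0.4,0.3,6.8,0]}}

```text
time_s: 2.58
eef_pos: [0.4346, -0.1011, 0.0912]
eef_rot: [-2.951, -1.074, 0.004]
force: [0.9, 0.5, -0.3]
finger_gap: -0.002
```

```bash
python3 - <<'E'
from h import *
rel(-52,-1,90)
p=snap('scene');l,t,r,bt=285,120,375,220
cv2.imwrite('pics/a3.png',cv2.resize(np.ascontiguousarray(p['color'][t:bt,l:r,::-1]),(540,600),interpolation=3))
E
```

```text
t 2.5833 now fixture mm [-86.   -3.5  91.2] F [ 0.9  0.5 -0.3] gap -0.0
turn [-0.1  0.1  0.3] shift [ 3.4  -0.23  0.12]
```

View pics/a3.png

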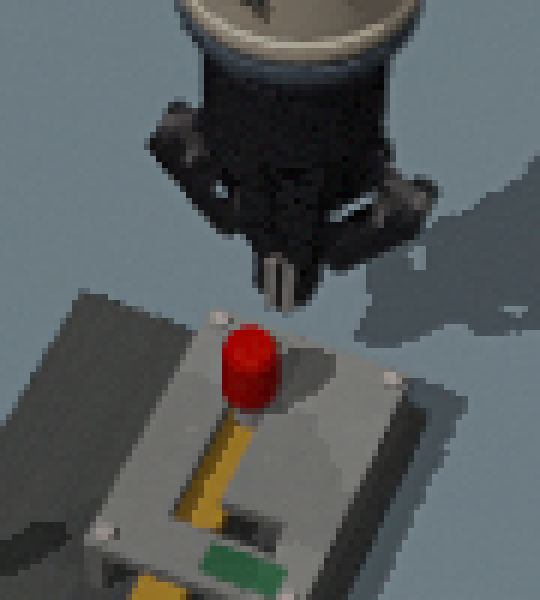

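Emit:
{"op": "servo_tool", "data": {"moves": [0,0,0,1,-0.3,0,0,0,0,0,2,-0.3,0,0,0,0,0,3,-0.3,0,0,0,0,0,4,-0.3,0,0,0,0,0,4,-0.3,0,0]}}

```text
time_s: 3.05
eef_pos: [0.4662, -0.072, 0.0928]
eef_rot: [2.95, 1.076, 0.002]
force: [0.1, -0.4, -0.1]
finger_gap: 0.001
```

```bash
python3 -c "
from h import *
rel(-20,-1,90)
p=snap('scene')
print(knobfit([(p,(300,160,345,245))]))"
```

```text
t 3.05 now fixture mm [-43.1  -1.3  92.8] F [ 0.1 -0.4 -0.1] gap 0.0
turn [ 0.1 -0.1  0.4] shift [ 2.31 -0.02  0.28]
(array([ 0.48586834, -0.05715038]), np.float64(85.94117647058823), [np.int64(63)])
```

Emit:
{"op": "servo_tool", "data": {"moves": [0,0,0,0.8,0,0.2,0,0,0,0,1.6,0,0.2,0,0,0,0,2.4,0,0.2,0,0,0,0,3.0,0,0.2,0,0,0,0,3.2,0,0.2,0]}}

```text
time_s: 3.52
eef_pos: [0.4904, -0.0511, 0.0903]
eef_rot: [2.95, 1.077, 0.001]
force: [-1.9, -0.9, 0.0]
finger_gap: -0.003
```

```bash
python3 -c "
from h import *
rel(10,-1,90)
p=snap('scene','a4.png')
print(knobfit([(p,(290,160,345,245))]))"
```

```text
t 3.5167 now fixture mm [-11.1  -0.6  90.3] F [-1.9 -0.9  0. ] gap -0.0
turn [ 0.1 -0.   0.4] shift [2.11 0.05 0.03]
(array([ 0.50934548, -0.03839998]), np.float64(85.95294117647057), [np.int64(65)])
```

Emit:
{"op": "servo_tool", "data": {"moves": [0,0,0,0.4,0,0,0,0,0,0,0.8,0,0,0,0,0,0,1.2,0,0,0,0,0,0,1.5,0,0,0,0,0,0,1.5,0,0,0]}}

```text
time_s: 3.98
eef_pos: [0.5008, -0.0421, 0.0903]
eef_rot: [2.949, 1.079, -0.003]
force: [-10.5, -15.9, 6.0]
finger_gap: -0.0
```

```bash
python3 -c "
from h import *
rel(10,-1,90)
p=snap('scene','a5.png')
print(knobfit([(p,(290,160,345,245))]))"
```

```text
t 3.9833 now fixture mm [ 2.7 -0.4 90.3] F [-10.5 -15.9   6. ] gap -0.0
turn [0.  0.1 0.5] shift [0.73 0.07 0.02]
(array([ 0.51815059, -0.02638708]), np.float64(85.76078431372548), [np.int64(67)])
```

```bash
python3 -c "
import cv2
a=cv2.imread('pics/a5.png')[150:250,265:365]
cv2.imwrite('pics/c5.png',cv2.resize(a,(600,600),interpolation=3))"
```

```text
(no output)
```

View pics/c5.png

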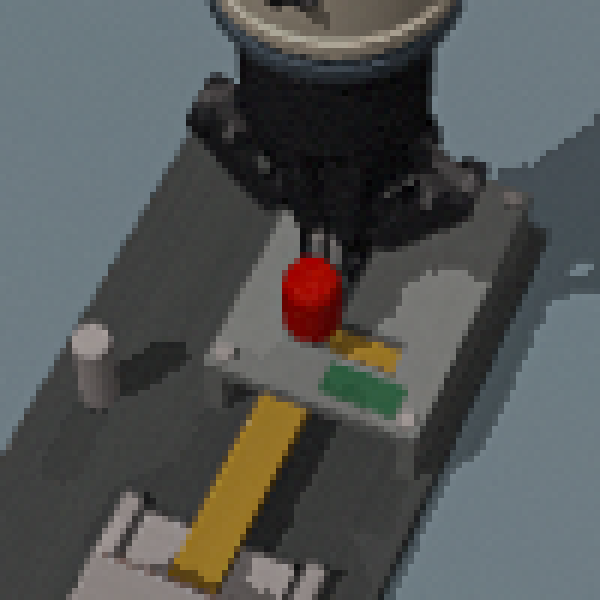

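The knob is in the corner (310,300 in the crop) and the bar is out over the foot. I will back off, raise, and turn 90° so that I push with the same flat side of the fingers.

Emit:
{"op": "servo_tool", "data": {"moves": [0,0,0,-1.5,0,0,0,0,0,0,-2,0,0,0,0,0,0,-2,0,-3,0,0,0,0,-2,0,-6,0,0,0,0,-2,0,-6,0]}}

```text
time_s: 4.45
eef_pos: [0.4879, -0.0553, 0.1546]
eef_rot: [2.947, 1.077, 0.006]
force: [2.0, -0.5, 0.6]
finger_gap: 0.001
```

```bash
sed -i 's/G=Ro.from_matrix(\(.*\))$/G=Ro.from_matrix(\1)*Ro.from_euler("z",-yaw,degrees=True)/' h.py; python3 -c "
from h import *
rel(27,-46,150,90)
print(manip.read_state()['joint_positions'])
p=snap('scene')
k=knobfit([(p,(290,160,345,245))]);print(k)"
```

```text
t 4.45 now fixture mm [-15.7  -2.3 154.6] F [ 2.  -0.5  0.6] gap 0.0
turn [  0.3   0.2 -89.6] shift [4.23 4.4  0.49]
[-0.23347693  0.44473746  1.79326208 -0.00206176  0.89810828  0.63804751]
(array([ 0.5168921 , -0.03353777]), np.float64(84.51764705882354), [np.int64(68)])
```

Emit:
{"op": "servo_tool", "data": {"moves": [0,0,-18,0,4.4,0,0,0,0,-36,2,4.4,0,0,0,0,-54,4.2,4.4,0,0,0,0,-72,4.2,4.4,0,0,0,0,-90,4.2,4.4,0,0]}}

```text
time_s: 4.92
eef_pos: [0.5487, -0.061, 0.152]
eef_rot: [2.467, 1.94, 0.0]
force: [-0.3, 0.7, 0.3]
finger_gap: 0.003
```

```bash
python3 -c "
from h import *
rel(27,-46,150,90)"
```

```text
t 4.9167 now fixture mm [ 27.4 -45.5 152. ] F [-0.3  0.7  0.3] gap 0.0
turn [  0.1   0.2 -53.3] shift [-0.06  0.02  0.2 ]
```

Emit:
{"op": "servo_tool", "data": {"moves": [0,0,-53.3,0,0,0,0,0,0,-53.3,0,0,0,0,0,0,-53.3,0,0,0,0,0,0,-53.3,0,0,0,0,0,0,-53.3,0,0,0,0]}}

```text
time_s: 5.33
eef_pos: [0.5486, -0.0607, 0.1512]
eef_rot: [1.752, 2.604, -0.001]
force: [-0.7, -0.2, 0.3]
finger_gap: -0.003
```

Emit:
{"op": "servo_tool", "data": {"moves": [0,0,-17.5,0,0,0,0,0,0,-17.5,0,0,0,0,0,0,-17.5,0,0,0,0,0,0,-17.5,0,0,0,0]}}

```text
time_s: 5.67
eef_pos: [0.5485, -0.0605, 0.1504]
eef_rot: [1.332, 2.844, -0.002]
force: [-0.7, -0.4, -0.5]
finger_gap: -0.001
```

```bash
python3 - <<'E'
from h import *
rel(27,-46,90,90)
p=snap('scene');t=snap('top')
for v in([(p,(290,160,345,245))],):print(knobfit(v))
a=cv2.resize(np.ascontiguousarray(p['color'][150:250,265:365,::-1]),(400,400),interpolation=3)
b=cv2.resize(np.ascontiguousarray(t['color'][135:235,270:370,::-1]),(400,400),interpolation=3)
cv2.imwrite('pics/a6.png',np.hstack([b,a]))
E
```

```text
t 5.6667 now fixture mm [ 27.6 -45.  150.4] F [-0.7 -0.4 -0.5] gap -0.0
turn [-0.   0.1  0.1] shift [-0.09 -0.06  6.04]
(array([ 0.51451414, -0.03491355]), np.float64(83.50196078431372), [np.int64(69)])
```

View pics/a6.png

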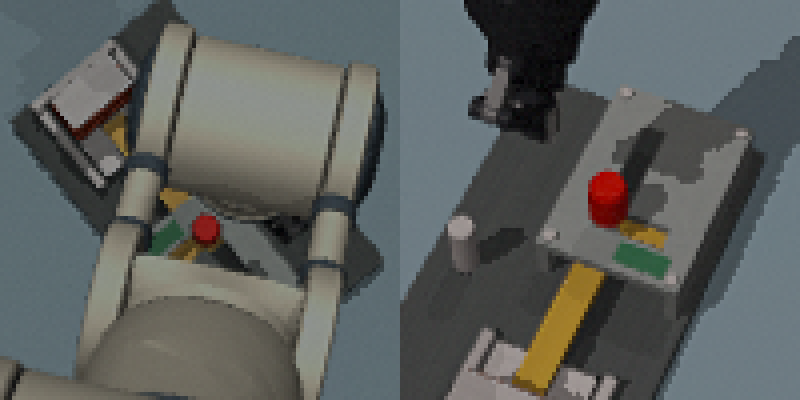

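The knob is still in the corner and the fingers are clear beside it on the -y side. I descend and then push toward +y.

Emit:
{"op": "servo_tool", "data": {"moves": [0,0,0,0,0,3,0,0,0,0,0,0,6,0,0,0,0,0,0,6,0,0,0,0,0,0,6,0]}}

```text
time_s: 6.1
eef_pos: [0.5478, -0.0605, 0.0898]
eef_rot: [-1.343, -2.839, 0.003]
force: [0.4, -0.3, 0.2]
finger_gap: -0.0
```

Emit:
{"op": "servo_tool", "data": {"moves": [0,0,0,0.6,0,0,0,0,0,0,1.2,0,0,0,0,0,0,1.8,0,0,0,0,0,0,2.3,0,0,0,0,0,0,2.3,0,0,0]}}

```text
time_s: 6.52
eef_pos: [0.5327, -0.0418, 0.0906]
eef_rot: [-1.342, -2.84, 0.003]
force: [-0.3, -0.7, -0.3]
finger_gap: -0.001
```

```bash
python3 -c "
from h import *
rel(27,9,90,90)"
```

```text
t 6.5167 now fixture mm [ 27.4 -20.6  90.6] F [-0.3 -0.7 -0.3] gap -0.0
turn [-0.1  0.  -0.3] shift [ 2.96 -0.05  0.06]
```

Emit:
{"op": "servo_tool", "data": {"moves": [0,0,0,0.5,0,0,0,0,0,0,1.0,0,0,0,0,0,0,1.5,0,0,0,0,0,0,2.0,0,0,0,0,0,0,2.4,0,0,0]}}

```text
time_s: 6.93
eef_pos: [0.5172, -0.0228, 0.0908]
eef_rot: [-1.342, -2.84, 0.002]
force: [2.2, -2.5, 1.7]
finger_gap: -0.001
```

```bash
python3 -c "
from h import *
rel(27,9,90,90)"
```

```text
t 6.9333 now fixture mm [27.6  3.9 90.8] F [ 2.2 -2.5  1.7] gap -0.0
turn [-0.1  0.  -0.3] shift [ 0.51 -0.06  0.08]
```

Emit:
{"op": "servo_tool", "data": {"moves": [0,0,0,0.3,0,0,0,0,0,0,0.6,0,0,0,0,0,0,0.8,0,0,0,0,0,0,0.8,0,0,0]}}

```text
time_s: 7.27
eef_pos: [0.5141, -0.0184, 0.0911]
eef_rot: [1.339, 2.837, -0.004]
force: [10.2, -25.2, -5.9]
finger_gap: -0.002
```

```bash
python3 -c "
from h import *
rel(27,9,90,90)"
```

```text
t 7.2667 now fixture mm [28.   9.3 91.1] F [ 10.2 -25.2  -5.9] gap -0.0
turn [-0.   0.3 -0.2] shift [-0.03 -0.1   0.11]
```

The push stopped with 26 N at the expected end. I back off and lift.

Emit:
{"op": "servo_tool", "data": {"moves": [0,0,0,0,0,0,0,0,0,0,-1.5,0,0,0,0,0,0,-3,0,0,0,0,0,0,-3,0,-4,0,0,0,0,-4,0,-8,0]}}

```text
time_s: 7.68
eef_pos: [0.5374, -0.0487, 0.1701]
eef_rot: [-1.34, -2.839, 0.006]
force: [0.5, 0.4, -0.1]
finger_gap: -0.001
```

Emit:
{"op": "servo_tool", "data": {"moves": [0,0,0,-4,0,-6,0,0,0,0,-8,0,-8,0,0,0,0,-8,0,-8,0,0,0,0,-8,0,-8,0,0,0,0,-8,0,-8,0]}}

```text
time_s: 8.1
eef_pos: [0.5893, -0.1116, 0.2506]
eef_rot: [-1.342, -2.839, 0.005]
force: [-1.2, 0.7, -0.1]
finger_gap: 0.003
```

```bash
python3 - <<'E'
from h import *
rel(27,9,90,90)
p=snap('scene');t=snap('top')
a=cv2.resize(np.ascontiguousarray(p['color'][150:250,265:365,::-1]),(400,400),interpolation=3)
b=cv2.resize(np.ascontiguousarray(t['color'][135:235,270:370,::-1]),(400,400),interpolation=3)
c,s=np.cos(Q[2]),np.sin(Q[2])
X=np.array([Q[0]+c*.027-s*.032,Q[1]+s*.027+c*.032,.092])
print('locked top predicted crop px: top',(proj(t,X)-[270,135])*4,'scene',(proj(p,X)-[265,150])*4)
cv2.imwrite('pics/a7.png',np.hstack([b,a]))
E
```

```text
t 8.1 now fixture mm [  26.4 -110.4  250.6] F [-1.2  0.7 -0.1] gap 0.0
turn [-0.2  0.  -0.3] shift [11.94  0.06 16.06]
locked top predicted crop px: top [[175.02314087 251.50867993]] scene [[252.11505458 201.57218312]]
```

View pics/a7.png

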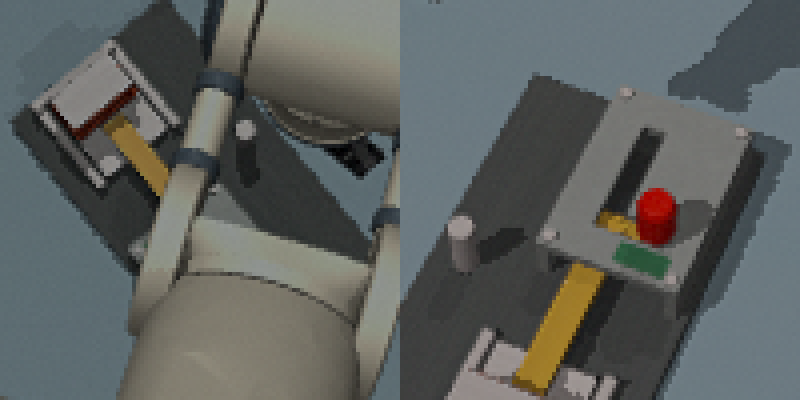

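The knob sits at the closed end beside the green field: its top is at about (257,200) in the scene crop, against a predicted (252,202). The gauge and casting are unmoved and the arm is clear.

```bash
python3 -c "
from bench import manip
manip.job_done()"
```

```text
the job is handed in; nothing more can be done
```

The casting looks locked in: the red knob is at the closed end of the short leg beside the green field, and I handed the job in at about 8 s of the 45 s allowed.

**How it was done:** I fitted the fixture's pose from both camera views. With shut fingertips I pushed the knob along the long leg until it stopped at about 19 N. I then backed off, lifted, turned the tool 90° and pushed it sideways until it stopped at about 26 N, then retracted. The grasp point stayed about 24 mm from the knob throughout.

**Last checks:**
- **Knob:** the final scene picture shows it within about 1–2 pixels of the predicted locked spot. The fingers also stopped where they should for about 32–33 mm of travel.
- **Bar:** in the picture it reaches out over the casting's foot, as it should.
- **Casting and gauge:** they look unmoved in the final pictures. I did not re-measure them or the loose items on the bench.
- **Arm:** it stands clear, with the wrist force near zero.

**What disagreed or was not confirmed:**
- My automatic fit of the knob's position from the scene camera was rough. It differed by about 7 mm from the top-camera fit at the start and drifted by several millimetres later. I relied on the stop positions, contact forces and pictures instead.
- The arm hid the knob in the last top view, so only the scene camera confirms its final position.

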